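# Close the gauge-block case

### The job

Close up the open gauge-block case on the desk by pushing its flap and lid from outside with the fingertips, without pinching them or pulling at their inner faces: first push the upright metal retaining flap down flat over the blocks, and only then swing the wooden lid fully shut over it without slamming it. Pick nothing up, leave the ring in the case and the bottle, mug and V-block undisturbed, and finish clear of everything.

Things in the scene. Friction and masses are not known exactly. Their poses are not given: they have to be found in the camera images.
- case: Wooden gauge-block case, fixed to the desk: an open box 200 mm along its x, 160 mm along its y, 60 mm high, walls 8 mm. Origin at the centre of its underside, z up. Both hinge lines run along its x: the lid's on the +y wall, the flap's just inside the -y wall. Inside, a row of steel gauge blocks in the -y half (tops at 40 mm), under the flap when it is down.
- lid (a joint): Lid angle in rad: 0 fully shut (flat on the rim), 1.57 upright, stop at 2.0 (leaning outwards, to the case's +y). It starts at 1.7 to 1.95. Friction hinge: it stays where it is left and never falls; about 3 to 6 N on it near the free edge moves it.
- lid_hinge (a point): Middle of the lid's hinge line, in the case frame at (0, +80, 60) mm. Its axes turn with the lid: at angle 0 they match the case's.
- lid_edge (a point): Middle of the lid's free edge, on its outer face (the top when shut). The lid is a flat wooden board 200 x 160 mm, 12 mm thick; in the lid's own axes (see lid_hinge) it extends from the hinge 160 mm to -y and from z 0 to +12 mm, so this point is at (0, -160, 12) mm. Shut, its top is 72 mm above the desk. The inner 5 mm of its thickness is a black lining (set in 3 mm from the edges) that the fingers must not press on.
- flap (a joint): Flap angle in rad: 0 folded down flat, 1.57 upright, stop at 1.75 (leaning outwards, to the case's -y). It starts at 1.35 to 1.65. Friction hinge: it stays where it is left and never falls; about 2 to 5 N on it moves it.
- flap_hinge (a point): Middle of the flap's hinge line, in the case frame at (0, -65, 45) mm. Its axes turn with the flap: at angle 0 they match the case's.
- flap_edge (a point): Middle of the flap's free edge, on its outer face (the top when folded down). The flap is a plain aluminium plate 165 x 80 mm, 6 mm thick; in the flap's own axes (see flap_hinge) it extends from the hinge 80 mm to +y and from z 0 to +6 mm, so this point is at (0, 80, 6) mm. Folded down, its top is 51 mm above the desk, 9 mm below the case's rim. The inner 3 mm of its thickness is a grey felt-faced backing (set in 3 mm from the edges) that the fingers must not press on.
- ring: Loose steel setting ring, 36 mm outside diameter, 18 mm high, lying on a short post in the case's +y half at about (-30, 43) mm in the case frame, its top at 38 mm. Origin at the centre of its underside. Stays in place.
- bottle: Bystander: white plastic bottle 48 mm across, 110 mm tall. Origin at the centre of its underside.
- mug: Bystander: white mug 76 mm across, 85 mm tall, handle at its +y. Origin at the centre of its underside.
- vblock: Bystander: dark steel V-block 70 x 50 x 44 mm. Origin at the centre of its underside.
Things that resemble listed ones, but are neither listed nor needed, are in the scene too. Of the things that look like the ring, the largest one is meant.

How it is judged (in metres and radians):
On the way, in this order (a step that is already met when the one before it is completed fails the run):
1. the flap is folded down flat while the lid is still open (value of joint flap below 0.08 rad and value of joint lid above 1 rad), for 0.2 s.
2. the lid is shut over the folded flap (value of joint lid below 0.04 rad and value of joint flap below 0.08 rad), for 0.2 s.
At the end, for the whole second after the job is handed in: The flap lies flat (within 0.08 rad) and the lid is shut over it (within 0.04 rad, about 6 mm at its edge); the ring is still on its post (within 15 mm), bottle, mug and V-block stand upright within 20 mm of where they were (all of step 2 and z of ring in the frame of case below 0.028 m and distance of ring from where it was at the start of the episode below 0.015 m and distance of each of bottle, mug, vblock from where it was at the start of the episode below 0.02 m and angle between each of bottle, mug, vblock's own z axis and vertical below 0.2 rad); the robot touches nothing.
It fails at once if the lid is swung over a flap that is not yet folded down (value of joint lid below 1 rad and value of joint flap above 0.2 rad).
It fails at once if the lid is slammed (faster than 3 rad/s over the last 0.4 rad) (value of joint lid below 0.4 rad and velocity of joint lid below -3 rad/s).
It fails at once if a bystander is shifted, lifted or knocked over (distance of any of bottle, mug, vblock from where it was at the start of the episode above 0.02 m or angle between any of bottle, mug, vblock's own z axis and vertical above 0.4 rad).
It fails at once if the ring is lifted or moved out of its place (distance of ring from where it was at the start of the episode above 0.015 m).
It fails at once if the lid or the flap is pinched or pulled: a finger presses on its inner face with over 2 N (contact force between the fingers and lid_c1 above 2 N or contact force between the fingers and flap_c1 above 2 N).
It also fails if it takes over 50 s, if anything falls off the work surface, if the arm or the gripper's body presses on something with over 40 N, if the wrist force passes 120 N, or if a joint passes its speed limit or range.

### The arm

A 6-joint arm with a two-finger parallel gripper is mounted at the origin on the work surface. World frame = base frame: x ahead of the robot, y to its left, z up, the work surface at z = 0. Lengths are in m, angles in degrees, forces in N, time in s.
With the tool pointing down it reaches from about 0.35 to 0.875 m from the base axis. Payload 4.2 kg.
Tool frame: the origin (TCP) lies on the centre line of the jaws, within the pads' length; the fingertips stand tip_reach ahead of it and the grasp point (between the pads) is the TCP (tip_reach is the distance from the TCP to the fingertips, in m); z points along the fingers, y is the line along which they close (so a half turn about z gives the same grasp; the last joint's range is limited). The gripper opens to 87 mm and grips with 3 to 60 N. Pads are 19 mm wide; open, the fingers measure 117 mm over their backs; the gripper's body (75 mm by 190 mm) begins 51 mm behind the grasp point.
Start: joints at [14.817, 22.042, 0.453, 0, -68.411, -14.817], TCP at [0.625, 0, 0.242] pointing down, gripper open.
Joint ranges: [-179.83, 179.83], [-69.29, 118.12], [-61.27, 80.66], [-181.25, 117.63], [-171.15, -9.14], [-177.46, 177.46]. Speed limits (degrees/s): [159.86, 159.86, 180, 180, 180, 180].

### API

Orientations are given as a 3x3 rotation matrix whose columns are the frame's x, y, z axes.
In Python, from station import sense, capture, finish_job, tip_reach gives the robot as it stands.
- The arm moves only by the tool arm_command, never from a script. Its argument "deltas" is a list of rows, each a list of 7 numbers: the turn, a rotation vector about the tool's x, y, z in rad, then the shift along the tool's x, y, z in cm, then the closure, from -1 (fully open) to 1 (shut), so that 0 is half open. In form: [[rx, ry, rz, dx, dy, dz, hand], ...]. A call has 1 to 8 rows; each row is the pose to reach, as a shift and turn from the pose commanded when the call began, along the tool's axes at that moment; what a row does not reach only later rows make up. A row lasts 1/12 s, in which the tool goes at most 41.7 mm and 7.16 degrees, less where a joint would pass 70% of its speed; a pose out of reach is approached as far as the arm can. A call with a gripper value outside its range is refused whole. The fingers move at their own pace and stop on an object; the grip force is fixed at half the most. Time passes only in rows, so rows that repeat a pose let the fingers close. It gives the time, the measured TCP pose, the force, the opening and the grip force at its end, in the units of the state.
- sense(): the state, without advancing time (a new reading comes with each control period).
- capture(name): name is "scene" or "side" or "wrist"; returns a dict with "pixels" (420x560x3 uint8, blue, green, red), "fovy" (degrees; the focal length in pixels is half the picture's height over the tangent of half this angle, whatever the lens; pixels are square), "cx", "cy" (the principal point, pixels), "k1" (the pictures are not rectified: a ray, as slopes to the right and down, at radius r is drawn at 1 + k1 r^2 times it, then the intrinsics apply), "rvec" (rotation vector, rad) and "tvec" (3), from world to camera coordinates, as OpenCV has them. Camera axes: x right, y down, z forward; pixel columns grow to the right and rows downward; lengths in m; the calibration is good to about 2 mm. A picture is of the moment at which its call begins. There is no depth.
- finish_job(): hands the job in; it is judged then, once.
The state is a dict: "time_s": time; "joints": joint angles; "joint_velocities": joint speeds; "effort": joint torques, N m; "tcp_pos": TCP position; "ee_rot": TCP orientation; "wrist_force": force on the tool from outside, world axes, zero at the start; "moment": the same for the moment, N m; "gripper_width": opening from 0.0 (shut) to 1.0 (fully open); "gripper_force": force on a finger pad.
Only numpy, scipy, OpenCV 4.12 (cv2) and the standard library are available. Lean on these libraries where they do the work, as an engineer would, in place of code of your own. Each camera call takes 0.05 s, during which the arm holds its last target. There are 200 camera calls.

## Working session

There is one attempt and no reset: what is moved stays moved. The work goes in short steps, Python scripts to look and compute and a tool call to move; the robot and the scene stay as the last step left them, time stands still between calls to the robot, and variables do not carry over. Pictures are saved under pics/ and viewed, at most 10 in all, crops included, and the job is handed in when it is done.

Besides the shell and the picture viewer there is one more tool, called after "Request:" in YAML: its name, and indented under it one key for each argument. arm_command: Moves the arm, as the interface text tells. Its arguments: {"type":"object","properties":{"deltas":{"type":"array"}},"required":["deltas"]}

```bash
mkdir -p pics
cat > h.py <<'E'
import numpy as np, cv2, json
from station import sense, capture, finish_job, tip_reach
def grab(n,f):
    c=capture(n); p=np.array(c["pixels"],dtype=np.uint8); cv2.imwrite(f"pics/{f}.png",p)
    d={k:(np.array(c[k]).tolist()) for k in("fovy","cx","cy","k1","rvec","tvec")}; json.dump(d,open(f"pics/{f}.json","w")); return p
class Cam:
    def __init__(s,f):
        d=json.load(open(f"pics/{f}.json")); s.f=210/np.tan(np.radians(d["fovy"])/2)
        s.K=np.array([[s.f,0,d["cx"]],[0,s.f,d["cy"]],[0,0,1.]]); s.D=np.array([d["k1"],0,0,0,0.])
        s.r=np.array(d["rvec"],float).reshape(3,1); s.t=np.array(d["tvec"],float).reshape(3,1); s.R=cv2.Rodrigues(s.r)[0]; s.c=(-s.R.T@s.t).ravel()
    def ray(s,u,v):
        x=cv2.undistortPoints(np.array([[[u,v]]],float),s.K,s.D)[0,0]; d=s.R.T@np.array([x[0],x[1],1]); return d/np.linalg.norm(d)
    def plane(s,u,v,z): d=s.ray(u,v); return s.c+d*(z-s.c[2])/d[2]
    def proj(s,P): return cv2.projectPoints(np.array(P,float).reshape(-1,1,3),s.r,s.t,s.K,s.D)[0].reshape(-1,2)
def tri(a,pa,b,pb):
    d1,d2=a.ray(*pa),b.ray(*pb); s=np.linalg.lstsq(np.stack([d1,-d2],1),b.c-a.c,rcond=None)[0]
    p,q=a.c+s[0]*d1,b.c+s[1]*d2; return (p+q)/2,np.linalg.norm(p-q)
E
python3 - <<'E'
from h import *
for n in("scene","side"):
    p=grab(n,n+"0"); print(n,Cam(n+"0").c.round(3))
s=sense(); print(tip_reach,s["tcp_pos"],np.round(s["ee_rot"],3).tolist(),s["time_s"])
E
```

```text
scene [1.    0.071 0.587]
side [0.117 0.492 0.691]
0.019 [6.24508872e-01 2.30628001e-05 2.40573096e-01] [[-0.0, -1.0, -0.002], [-1.0, 0.0, -0.0], [0.0, 0.002, -1.0]] 0.1
```

View pics/scene0.png

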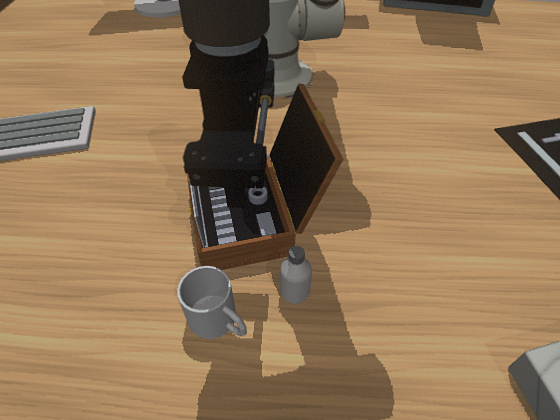

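View pics/side0.png

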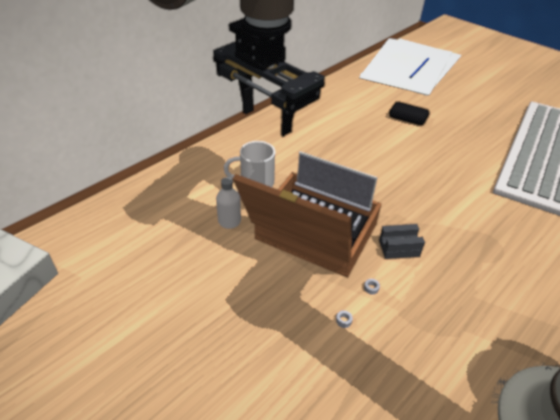

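The scene view shows the case around (240,215) with its ring at (257,195), the lid at (305,160), the mug at (207,300) and the bottle at (296,275). The side view shows the lid's outer face at (300,225), the flap at (335,182), the V-block at (402,242) and two small decoy rings on the desk at (372,286) and (344,318). The ring meant is the one inside the case; it stays put.

Next I'll enlarge both views.

Run:
```python
from h import *
a=cv2.imread("pics/scene0.png")[80:280,170:370]; b=cv2.imread("pics/side0.png")[130:330,210:450]
a=cv2.resize(a,None,fx=3,fy=3,interpolation=2)[:, :]; cv2.imwrite("pics/a.png",a)
cv2.imwrite("pics/b.png",cv2.resize(b,None,fx=3,fy=3,interpolation=2))
```

```text
(no output)
```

View pics/a.png

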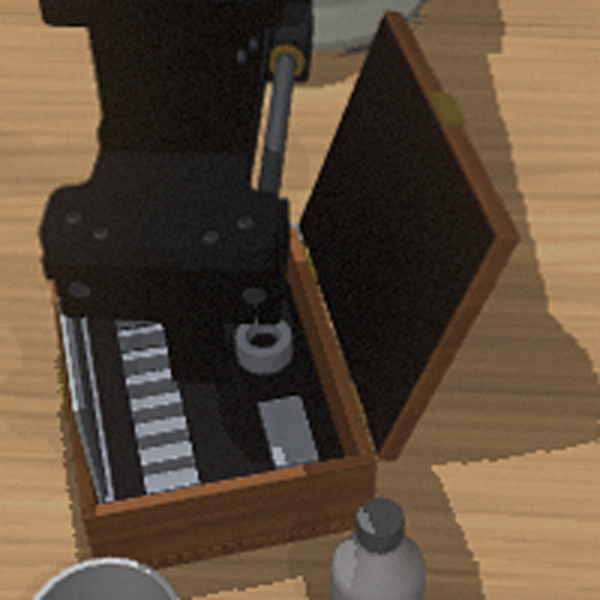

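View pics/b.png

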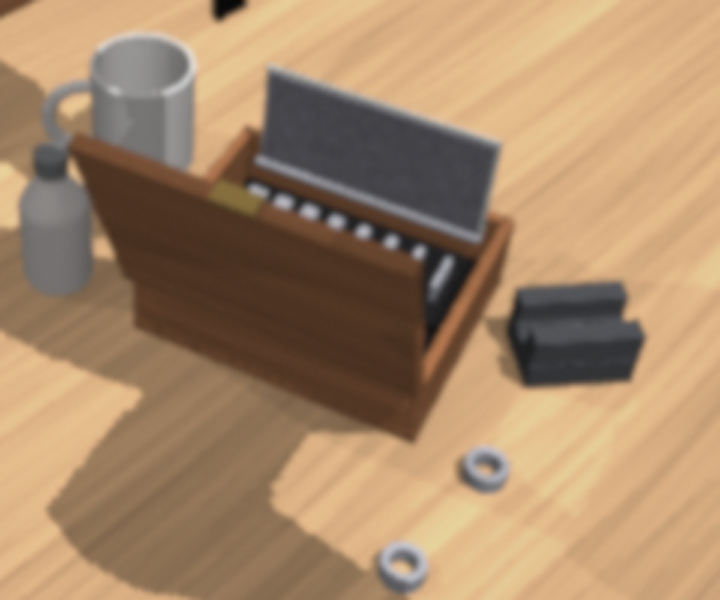

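Run:
```python
from h import *
A,B=Cam("scene0"),Cam("side0")
a=lambda x,y:(x/3+170,y/3+80)
b=lambda x,y:(x/3+210,y/3+130)
P={}
P['+x-y rim sc']=A.plane(*a(85,518),.06); P['+x+y rim sc']=A.plane(*a(375,460),.06)
P['-x-y rim sd']=B.plane(*b(512,222),.06); P['+x-y rim sd']=B.plane(*b(250,128),.06)
P['-x+y bot']=B.plane(*b(415,440),0); P['+x+y bot']=B.plane(*b(135,325),0)
for k,v in P.items(): print(k,v.round(4))
# case pose fit
loc={'+x-y rim sc':(.1,-.08),'+x+y rim sc':(.1,.08),'-x-y rim sd':(-.1,-.08),'+x-y rim sd':(.1,-.08),'-x+y bot':(-.1,.08),'+x+y bot':(.1,.08)}
L=np.array([loc[k] for k in P]); W=np.array([P[k][:2] for k in P])
Lc,Wc=L-L.mean(0),W-W.mean(0); yaw=np.arctan2((Lc[:,0]*Wc[:,1]-Lc[:,1]*Wc[:,0]).sum(),(Lc*Wc).sum())
R=np.array([[np.cos(yaw),-np.sin(yaw)],[np.sin(yaw),np.cos(yaw)]]); o=W.mean(0)-R@L.mean(0)
print("case",o.round(4),"yaw",np.degrees(yaw).round(2)); print("res",((W-o)-L@R.T).round(4).tolist())
def case(p): q=p.copy(); q[:2]=R.T@(p[:2]-o); return q
for n,pa,pb in(("lid edge +x",a(517,238),b(72,145)),):
    p,e=tri(A,pa,B,pb); c=case(p); print(n,p.round(4),e.round(4),"case",c.round(4),"ang",np.arctan2(c[2]-.06,-(c[1]-.08)))
# flap & lid corners: intersect ray with plane case x = const
def onx(C,uv,x):
    d=C.ray(*uv); n=np.array([*R[:,0],0]); t=(x+n[:2]@o-n@C.c)/(n@d); return case(C.c+t*d)
for n,uv,x in(("flap+x",b(270,70),.0825),("flap-x",b(498,147),-.0825)):
    c=onx(B,uv,x); print(n,c.round(4),"ang",np.arctan2(c[2]-.045,c[1]+.065),np.hypot(c[2]-.045,c[1]+.065))
for n,C,uv,x in(("lid-x sd",B,b(420,265),-.1),("lid+x sd",B,b(72,145),.1),("lid-x sc",A,a(390,15),-.1),("lid+x sc",A,a(517,238),.1)):
    c=onx(C,uv,x); print(n,c.round(4),"ang",np.arctan2(c[2]-.06,-(c[1]-.08)),np.hypot(c[2]-.06,c[1]-.08))
# bystanders in world
for n,C,uv,z in(("mug rim mid",B,b(143,68),.085),("mug base",B,b(143,175),.0),("bottle top",B,b(50,155),.11),("bottle base",B,b(58,290),0),("vb1",B,b(515,290),.044),("vb2",B,b(625,285),.044),("vb3",B,b(640,335),.044),("vb4",B,b(528,345),.044)):
    p=C.plane(*uv,z); print(n,p.round(3),case(p).round(3))
```

```text
+x-y rim sc [ 0.6319 -0.0786  0.06  ]
+x+y rim sc [0.5852 0.0718 0.06  ]
-x-y rim sd [ 0.4394 -0.1329  0.06  ]
+x-y rim sd [ 0.6252 -0.0782  0.06  ]
-x+y bot [0.3946 0.0118 0.    ]
+x+y bot [0.5848 0.0711 0.    ]
case [ 0.5116 -0.0321] yaw 16.65
res [[0.0016, 0.0014], [0.0008, -0.0015], [0.0007, 0.0044], [-0.0051, 0.0019], [0.0017, -0.0041], [0.0003, -0.0021]]
lid edge +x [0.5647 0.1326 0.2046] 0.0019 case [0.098  0.1425 0.2046] ang 1.9789409987641107
flap+x [ 0.0825 -0.0753  0.1168] ang 1.7137021219945396 0.07254155955240799
flap-x [-0.0825 -0.0575  0.1317] ang 1.4848180995090905 0.08699708977441387
lid-x sd [-0.1     0.1384  0.2091] ang 1.9443022292751846 0.16012002445222065
lid+x sd [0.1    0.1381 0.201 ] ang 1.9615490720614273 0.15253533189066146
lid-x sc [-0.1     0.1373  0.2034] ang 1.9510319257165931 0.15443891766860726
lid+x sc [0.1    0.1426 0.2056] ang 1.9768544284137883 0.1584668020799065
mug rim mid [ 0.703 -0.049  0.085] [ 0.179 -0.071  0.085]
mug base [ 0.691 -0.035  0.   ] [ 0.171 -0.055  0.   ]
bottle top [0.654 0.078 0.11 ] [0.168 0.065 0.11 ]
bottle base [0.645 0.087 0.   ] [0.162 0.076 0.   ]
vb1 [ 0.408 -0.098  0.044] [-0.118 -0.034  0.044]
vb2 [ 0.362 -0.153  0.044] [-0.178 -0.073  0.044]
vb3 [ 0.332 -0.122  0.044] [-0.198 -0.035  0.044]
vb4 [ 0.375 -0.065  0.044] [-0.141  0.007  0.044]
```

Measured with cross-checks: the case is at (0.512, -0.032) with yaw ≈16.7° (corner residuals ≤5 mm), the flap is at ≈1.6 rad and the lid at ≈1.95 rad. I'll close the fingers, turn the tool to the case's axes (tool x = case −y) and go beside the flap, still high.

Request:
arm_command:
  deltas:
    - [0,0,-0.1,3.4,2.0,0,1]
    - [0,0,-0.2,6.8,4.0,0,1]
    - [0,0,-0.29,10.2,6.0,0,1]
    - [0,0,-0.29,13.7,8.1,0,1]
    - [0,0,-0.29,13.7,8.1,0,1]
    - [0,0,-0.29,13.7,8.1,0,1]
    - [0,0,-0.29,13.7,8.1,0,1]
    - [0,0,-0.29,13.7,8.1,0,1]

```text
time_s: 0.77
tcp_pos: [0.5444, -0.1364, 0.2413]
ee_rot: [[0.287, -0.958, -0.0], [-0.958, -0.287, 0.0], [-0.0, 0.0, -1.0]]
wrist_force: [1.0, -0.6, 0.7]
gripper_width: 0.48
gripper_force: 0.0
```

```bash
cat >> h.py <<'E'
CY=np.radians(16.65); CO=np.array([.5116,-.0321])
def tcp_case():
    s=sense(); R=np.array([[np.cos(CY),-np.sin(CY)],[np.sin(CY),np.cos(CY)]]); p=np.array(s["tcp_pos"]); e=np.array(s["ee_rot"])
    print("t",s["time_s"],"tip in case mm",(1e3*np.r_[R.T@(p[:2]-CO),p[2]-tip_reach]).round(1),"toolx yaw err",round(float(np.degrees(np.arctan2(e[1,1],e[0,1])-CY)),2),"tilt",e[:2,2].round(4),"w",s["gripper_width"],"F",np.round(s["wrist_force"],1))
E
python3 -c "
from h import *
tcp_case(); grab('scene','s1')"
```

```text
t 0.7667 tip in case mm [   1.6 -109.3  222.3] toolx yaw err -179.99 tilt [-0.0002  0.0001] w 0.48010448970688563 F [ 1.  -0.6  0.7]
```

View pics/s1.png

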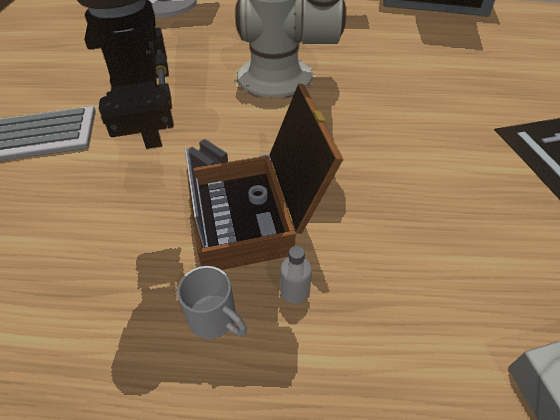

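The view shows the gripper on the flap's outer side, with tips near (152,140). The flap stands along (190,155)–(208,245), the V-block sits behind the case at (208,152), and the way down is clear.

Request:
arm_command:
  deltas:
    - [0,0,0,0,0,3,1]
    - [0,0,0,0,0,6,1]
    - [0,0,0,0,0,9,1]
    - [0,0,0,0,0,11.4,1]
    - [0,0,0,0,0,11.4,1]
    - [0,0,0,0,0,11.4,1]
    - [0,0,0,0,0,11.4,1]

```text
time_s: 1.4
tcp_pos: [0.5456, -0.1366, 0.129]
ee_rot: [[0.287, -0.958, 0.003], [-0.958, -0.287, -0.001], [0.001, -0.002, -1.0]]
wrist_force: [0.1, 0.2, 0.1]
gripper_width: 0.013
gripper_force: 0.0
```

```bash
python3 -c "
from h import *
tcp_case()
r=66
# lid/flap corner path: tip centre y, z (mm) in case for flap angles
for d in range(90,-1,-10):
    f=np.radians(d); y=-65+r*np.cos(f)-6*np.sin(f)-9.5*(d>0); z=45+r*np.sin(f)+6*np.cos(f); print(d,round(y,1),round(z,1))
"
```

```text
t 1.4 tip in case mm [   2.6 -109.8  110. ] toolx yaw err -179.94 tilt [ 0.0026 -0.0006] w 0.013394248831079562 F [0.1 0.2 0.1]
90 -80.5 111.0
80 -68.9 111.0
70 -57.6 109.1
60 -46.7 105.2
50 -36.7 99.4
40 -27.8 92.0
30 -20.3 83.2
20 -14.5 73.2
10 -10.5 62.4
0 1.0 51.0
```

Request:
arm_command:
  deltas:
    - [0,0,0,-1.5,0,0,1]
    - [0,0,0,-2.9,0,0,1]
    - [0,0,0,-3.5,0,0,1]
    - [0,0,0,-4.1,0,0,1]
    - [0,0,0,-5.2,0,0.1,1]
    - [0,0,0,-6.3,0,0.5,1]
    - [0,0,0,-7.3,0,1.1,1]
    - [0,0,0,-7.3,0,1.1,1]

```text
time_s: 2.07
tcp_pos: [0.5222, -0.0654, 0.1157]
ee_rot: [[0.287, -0.958, -0.001], [-0.958, -0.287, 0.001], [-0.001, 0.001, -1.0]]
wrist_force: [0.0, 0.1, 0.3]
gripper_width: 0.002
gripper_force: 0.2
```

```bash
python3 -c "
from h import *
tcp_case(); p=grab('side','d2'); q=grab('scene','s2')
cv2.imwrite('pics/c2.png',np.hstack([cv2.resize(q[110:270,150:350],(400,320)),cv2.resize(p[110:270,220:420],(400,320))]))"
```

```text
t 2.0667 tip in case mm [  0.6 -35.   96.7] toolx yaw err -179.96 tilt [-0.0013  0.0006] w 0.0019446154295662409 F [0.  0.1 0.3]
```

View pics/c2.png

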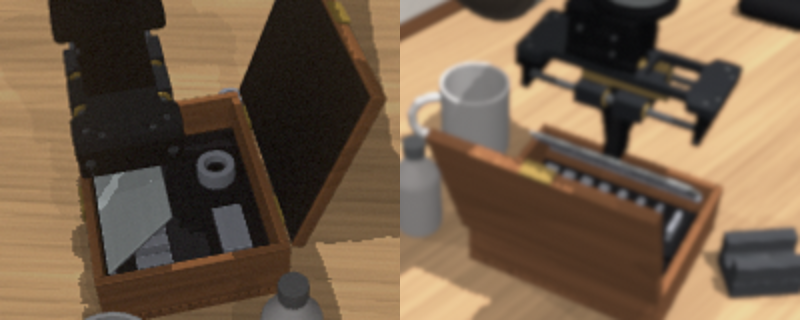

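The scene crop (left) shows the flap tilted well inward under the fingertip, its plate around (130,210), and the bystanders unmoved. I'll carry on down the arc.

Request:
arm_command:
  deltas:
    - [0,0,0,-0.8,0,0.5,1]
    - [0,0,0,-1.6,0,1.4,1]
    - [0,0,0,-2.2,0,2.4,1]
    - [0,0,0,-2.6,0,3.4,1]
    - [0,0,0,-2.7,0,4.0,1]
    - [0,0,0,-2.7,0,4.5,1]
    - [0,0,0,-2.7,0,4.7,1]
    - [0,0,0,-2.7,0,4.7,1]

```text
time_s: 2.83
tcp_pos: [0.5149, -0.0405, 0.0703]
ee_rot: [[0.286, -0.958, -0.001], [-0.958, -0.286, 0.0], [-0.001, 0.001, -1.0]]
wrist_force: [-3.8, 3.5, 10.4]
gripper_width: 0.008
gripper_force: 5.1
```

```bash
python3 -c "
from h import *
tcp_case()"
```

```text
t 2.8333 tip in case mm [ 0.8 -9.  51.3] toolx yaw err -180.02 tilt [-0.0013  0.0004] w 0.007992243440526245 F [-3.8  3.5 10.4]
```

The tip is at 51.3 mm with 10 N upward, so the flap is flat (its top should be at 51 mm). I'll hold briefly, then lift straight up.

Request:
arm_command:
  deltas:
    - [0,0,0,0,0,0.1,1]
    - [0,0,0,0,0,0.1,1]
    - [0,0,0,0,0,-4,1]
    - [0,0,0,0,0,-8,1]
    - [0,0,0,0,0,-12,1]
    - [0,0,0,0,0,-16,1]
    - [0,0,0,0,0,-21,1]
    - [0,0,0,0,0,-21,1]

```text
time_s: 3.5
tcp_pos: [0.5183, -0.0413, 0.2871]
ee_rot: [[0.287, -0.958, 0.014], [-0.958, -0.287, 0.001], [0.003, -0.013, -1.0]]
wrist_force: [1.1, 0.1, 1.3]
gripper_width: 0.006
gripper_force: 0.0
```

```bash
python3 -c "
from h import *
tcp_case(); p=grab('side','d3'); q=grab('scene','s3')
cv2.imwrite('pics/c3.png',np.hstack([cv2.resize(q[80:280,130:380],(400,320)),cv2.resize(p[110:270,220:420],(400,320))]))"
```

```text
t 3.5 tip in case mm [  3.8 -10.7 268.1] toolx yaw err -179.99 tilt [0.0136 0.0005] w 0.006324705882922925 F [1.1 0.1 1.3]
```

View pics/c3.png

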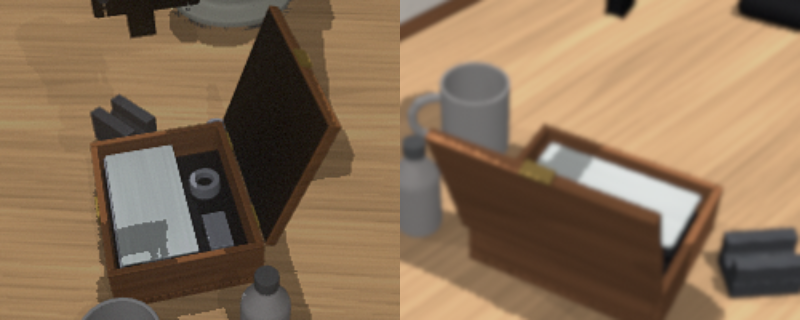

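Both views show the flap lying flat over the blocks (left crop, around (150,200)), the ring in place at (204,182) and the lid still open. Next I'll cross over the lid at height to its outer side.

Request:
arm_command:
  deltas:
    - [0,0,0,-3,0,0,1]
    - [0,0,0,-7,0,0,1]
    - [0,0,0,-11,0,0,1]
    - [0,0,0,-15,0,0,1]
    - [0,0,0,-19,0,0,1]
    - [0,0,0,-21.5,0,0,1]
    - [0,0,0,-21.5,0,0,1]
    - [0,0,0,-21.5,0,0,1]

```text
time_s: 4.27
tcp_pos: [0.4527, 0.1656, 0.2776]
ee_rot: [[0.288, -0.958, -0.003], [-0.958, -0.288, -0.002], [0.001, 0.004, -1.0]]
wrist_force: [0.0, -0.3, 0.1]
gripper_width: 0.006
gripper_force: 0.0
```

```bash
python3 -c "
from h import *
tcp_case()
r=130
for d in range(110,-1,-10):
    t=np.radians(d); y=80-r*np.cos(t)+12*np.sin(t)+9.5; z=60+r*np.sin(t)+12*np.cos(t); print(d,round(y,1),round(z,1))
"
```

```text
t 4.2667 tip in case mm [2.000e-01 2.063e+02 2.586e+02] toolx yaw err -179.89 tilt [-0.0035 -0.002 ] w 0.005618573795266136 F [ 0.  -0.3  0.1]
110 145.2 178.1
100 123.9 185.9
90 101.5 190.0
80 78.7 190.1
70 56.3 186.3
60 34.9 178.6
50 15.1 167.3
40 -2.4 152.8
30 -17.1 135.4
20 -28.6 115.7
10 -36.4 94.4
0 -40.5 72.0
```

Request:
arm_command:
  deltas:
    - [0,0,0,0,0,3,1]
    - [0,0,0,0,0,6,1]
    - [0,0,0,0,0,7.9,1]
    - [0,0,0,0,0,7.9,1]
    - [0,0,0,-2,0,7.9,1]
    - [0,0,0,-4,0,7.9,1]
    - [0,0,0,-5,0,7.9,1]
    - [0,0,0,-6,0,7.9,1]

```text
time_s: 4.93
tcp_pos: [0.437, 0.2226, 0.2011]
ee_rot: [[0.286, -0.958, 0.001], [-0.958, -0.286, 0.0], [-0.0, -0.001, -1.0]]
wrist_force: [1.2, 0.9, 0.7]
gripper_width: 0.005
gripper_force: 0.0
```

Request:
arm_command:
  deltas:
    - [0,0,0,-1,0,-0.3,1]
    - [0,0,0,-2,0,-0.6,1]
    - [0,0,0,-3,0,-0.9,1]
    - [0,0,0,-4,0,-1.0,1]
    - [0,0,0,-5,0,-1.0,1]
    - [0,0,0,-6,0,-1.0,1]
    - [0,0,0,-7,0,-1.0,1]
    - [0,0,0,-7,0,-1.0,1]

```text
time_s: 5.6
tcp_pos: [0.4164, 0.2911, 0.2104]
ee_rot: [[0.288, -0.958, 0.0], [-0.958, -0.288, 0.0], [-0.0, -0.0, -1.0]]
wrist_force: [-0.8, 0.1, 0.0]
gripper_width: 0.001
gripper_force: 0.0
```

```bash
python3 -c "
from h import *
tcp_case(); p=grab('side','d4'); q=grab('scene','s4')
cv2.imwrite('pics/c4.png',np.hstack([cv2.resize(q[80:280,130:380],(400,320)),cv2.resize(p[110:270,220:420],(400,320))]))"
```

```text
t 5.6 tip in case mm [  1.4 336.9 191.4] toolx yaw err -179.94 tilt [0.0001 0.0001] w 0.0014795228942261754 F [-0.8  0.1  0. ]
```

View pics/c4.png

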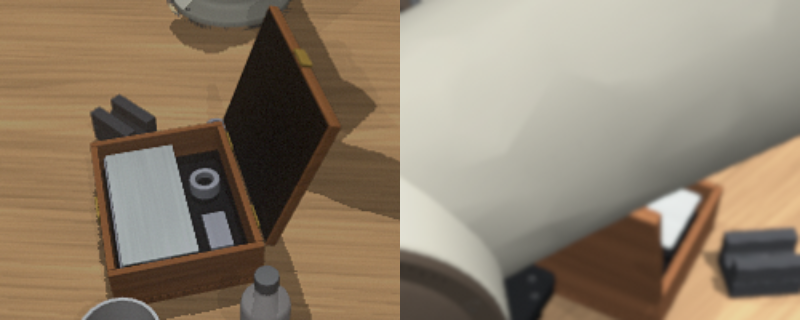

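I got the sign wrong: the tool moved away from the lid, and nothing was touched. The crop shows the lid still open. I'll come back the right way (tool +x = case −y) and make contact.

Request:
arm_command:
  deltas:
    - [0,0,0,3.5,0,0.5,1]
    - [0,0,0,7,0,1.1,1]
    - [0,0,0,10.5,0,1.1,1]
    - [0,0,0,13.5,0,1.1,1]
    - [0,0,0,15,0,1.1,1]
    - [0,0,0,16.2,0,1.1,1]
    - [0,0,0,17.4,0,1.1,1]
    - [0,0,0,18.6,0,1.1,1]

```text
time_s: 6.37
tcp_pos: [0.4703, 0.111, 0.1998]
ee_rot: [[0.285, -0.958, 0.001], [-0.958, -0.285, 0.001], [-0.001, -0.001, -1.0]]
wrist_force: [-1.8, 5.1, 3.9]
gripper_width: 0.006
gripper_force: 2.8
```

```bash
python3 -c "
from h import *
tcp_case()"
```

```text
t 6.3667 tip in case mm [  1.4 148.9 180.8] toolx yaw err -180.07 tilt [0.0008 0.0015] w 0.005544408448756223 F [-1.8  5.1  3.9]
```

Contact at about 6 N on the lid's outer edge. I'll follow the arc at about 1 rad/s.

Request:
arm_command:
  deltas:
    - [0,0,0,1.3,0,-0.3,1]
    - [0,0,0,2.6,0,-0.6,1]
    - [0,0,0,3.8,0,-0.8,1]
    - [0,0,0,4.9,0,-1.0,1]
    - [0,0,0,6.1,0,-1.0,1]
    - [0,0,0,7.2,0,-1.0,1]
    - [0,0,0,8.4,0,-0.8,1]
    - [0,0,0,9.5,0,-0.6,1]

```text
time_s: 7.03
tcp_pos: [0.4978, 0.0199, 0.2057]
ee_rot: [[0.286, -0.958, 0.001], [-0.958, -0.286, 0.001], [-0.001, -0.002, -1.0]]
wrist_force: [-0.2, 3.8, -0.5]
gripper_width: 0.01
gripper_force: 1.6
```

```bash
python3 -c "
from h import *
tcp_case(); q=grab('scene','s5')
cv2.imwrite('pics/c5.png',cv2.resize(q[60:290,130:390],None,fx=2,fy=2))"
```

```text
t 7.0333 tip in case mm [  1.7  53.8 186.7] toolx yaw err -180.02 tilt [0.0015 0.001 ] w 0.010194495975800697 F [-0.2  3.8 -0.5]
```

View pics/c5.png

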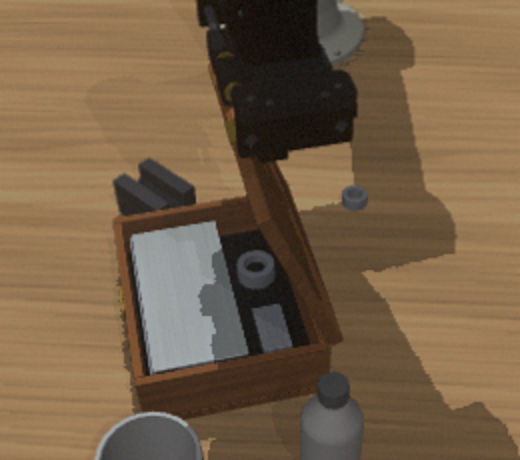

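The lid follows the fingers, now past upright with its free edge near (245,150). The flap is still flat and the ring is in place. Continuing.

Request:
arm_command:
  deltas:
    - [0,0,0,1.1,0,0.3,1]
    - [0,0,0,2.1,0,0.8,1]
    - [0,0,0,3.1,0,1.3,1]
    - [0,0,0,4.1,0,1.9,1]
    - [0,0,0,5.0,0,2.6,1]
    - [0,0,0,5.8,0,3.4,1]
    - [0,0,0,6.6,0,4.2,1]
    - [0,0,0,7.3,0,5.1,1]

```text
time_s: 7.75
tcp_pos: [0.5182, -0.0506, 0.1537]
ee_rot: [[0.286, -0.958, 0.0], [-0.958, -0.286, -0.0], [0.0, -0.0, -1.0]]
wrist_force: [0.2, 2.3, 1.3]
gripper_width: 0.01
gripper_force: 1.1
```

```bash
python3 -c "
from h import *
tcp_case()"
```

```text
t 7.75 tip in case mm [  1.  -19.7 134.7] toolx yaw err -180.05 tilt [ 0.     -0.0001] w 0.00965045929827419 F [0.2 2.3 1.3]
```

Request:
arm_command:
  deltas:
    - [0,0,0,0.6,0,1.0,1]
    - [0,0,0,1.1,0,2.0,1]
    - [0,0,0,1.5,0,3.0,1]
    - [0,0,0,1.9,0,4.0,1]
    - [0,0,0,2.1,0,4.9,1]
    - [0,0,0,2.3,0,5.7,1]
    - [0,0,0,2.3,0,6.3,1]
    - [0,0,0,2.3,0,6.5,1]

```text
time_s: 8.42
tcp_pos: [0.5244, -0.0722, 0.0911]
ee_rot: [[0.288, -0.958, -0.002], [-0.958, -0.288, -0.002], [0.001, 0.002, -1.0]]
wrist_force: [-7.6, 1.9, 27.2]
gripper_width: 0.009
gripper_force: 13.9
```

Request:
arm_command:
  deltas:
    - [0,0,0,0,0,0.1,1]
    - [0,0,0,0,0,0.1,1]
    - [0,0,0,0,0,0.1,1]
    - [0,0,0,0,0,0.1,1]

```text
time_s: 8.75
tcp_pos: [0.5243, -0.0722, 0.0912]
ee_rot: [[0.288, -0.958, 0.0], [-0.958, -0.288, -0.002], [0.001, 0.0, -1.0]]
wrist_force: [-5.7, 0.7, 19.1]
gripper_width: 0.006
gripper_force: 9.6
```

```bash
python3 -c "
from h import *
tcp_case()"
```

```text
t 8.75 tip in case mm [  0.7 -42.1  72.2] toolx yaw err -179.94 tilt [ 0.     -0.0015] w 0.006210077565433451 F [-5.7  0.7 19.1]
```

The tip is at 72.2 mm with a firm 19 N, so the lid is shut (its top should be at 72 mm). I'll lift clear.

Request:
arm_command:
  deltas:
    - [0,0,0,0,0,-2,1]
    - [0,0,0,0,0,-5,1]
    - [0,0,0,0,0,-9,1]
    - [0,0,0,0,0,-13,1]
    - [0,0,0,0,0,-17,1]
    - [0,0,0,0,0,-17,1]
    - [0,0,0,0,0,-17,1]
    - [0,0,0,0,0,-17,1]

```text
time_s: 9.42
tcp_pos: [0.5235, -0.0716, 0.2575]
ee_rot: [[0.286, -0.958, -0.002], [-0.958, -0.286, 0.001], [-0.001, 0.002, -1.0]]
wrist_force: [-0.5, 0.5, -0.6]
gripper_width: 0.004
gripper_force: 0.0
```

```bash
python3 -c "
from h import *
tcp_case(); p=grab('side','d6'); q=grab('scene','s6')
cv2.imwrite('pics/c6.png',np.hstack([cv2.resize(q[80:300,130:405],(400,320)),cv2.resize(p[110:290,210:435],(400,320))]))"
```

```text
t 9.4167 tip in case mm [ 1.000e-01 -4.120e+01  2.385e+02] toolx yaw err -180.05 tilt [-0.0022  0.0006] w 0.00361201338989466 F [-0.5  0.5 -0.6]
```

View pics/c6.png

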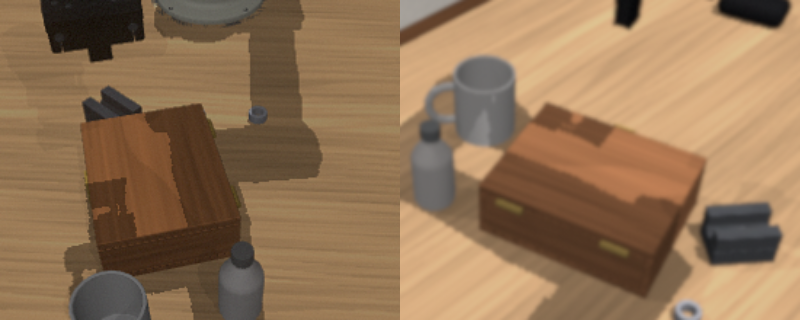

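Both views show the lid flat on the case, the bottle, mug and V-block where they were, and the gripper clear above.

```bash
python3 -c "
from h import *
print(finish_job())"
```

```text
the job is handed in; nothing more can be done
None
```

I folded the flap flat, then swung the lid shut over it at about 1 rad/s; the last pictures show the bottle, mug and V-block where they were and the gripper clear, and the job is handed in, though no verdict came back.

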